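# Open the bench kiln for loading

### The arm

A 6-joint arm with a two-finger parallel gripper is mounted at the origin on the work surface. World frame = base frame: x ahead of the robot, y to its left, z up, the work surface at z = 0. Lengths are in m, angles in rad, forces in N, time in s.
With the tool pointing down it reaches from about 0.3 to 0.875 m from the base axis. Payload 6.4 kg.
Tool frame: the origin (TCP) lies at the very end of the fingers, on their centre line; the grasp point (between the pads) lies pinch_z behind it (pinch_z is the distance from the TCP to the grasp point, in m); z points along the fingers, y is the line along which they close (so a half turn about z gives the same grasp; the last joint's range is limited). The gripper opens to 88 mm and grips with 3 to 60 N. Pads are 18 mm wide; open, the fingers measure 123 mm over their backs; the gripper's body (75 mm by 187 mm) begins 45 mm behind the grasp point.
Start: joints at [-1.466, 0.181, 1.607, -0, 1.354, -0.206], TCP at [0.176, -0.547, 0.239] pointing down, gripper open.
Joint ranges: [-2.99, 2.99], [-0.89, 2.07], [0.3, 2.58], [-1.14, 4.28], [0, 2.63], [-3.12, 3.12]. Speed limits (rad/s): [2.57, 2.57, 3.01, 3.14, 3.14, 3.14].

### API

Orientations are given as a unit quaternion [w, x, y, z].
In Python, from cell import * gives the robot as it stands.
- The arm moves only by the shell command python3 -m pendant 'ROWS' [FORCE]. ROWS is a JSON object of lists of equal length, an entry for each row: "twist": the turn, a rotation vector about the tool's x, y, z in degrees, a list of three; "slide": the shift along the tool's x, y, z in mm, a list of three; "fingers": the finger opening in mm, from 0 to 88.1. A call has 1 to 20 rows; each row shifts and turns the commanded pose from where the row before left it, along the tool's axes as they then stand; what a row does not reach is not made up. A row lasts 1/12 s, in which the tool goes at most 41.7 mm and 7.16 degrees, less where a joint would pass 70% of its speed; a pose out of reach is approached as far as the arm can. A call with a gripper value outside its range is refused whole. The fingers move at their own pace and stop on an object; FORCE is the grip in N (left out, the last holds). Time passes only in rows, so rows that do not move let the fingers close. It gives the time, the measured TCP pose, the force, the opening and the grip force at its end, in the units of the state.
- read_state(): the state, without advancing time (a new reading comes with each control period).
- read_camera(name): name is "side" or "top" or "wrist"; returns (picture, depth): 384x512x3 uint8, red, green, blue; 384x512 float32, m along the optical axis (not along the pixel's ray), 0 where there is no reading.
- camera_info(name): a dict with "fx", "fy", "cx", "cy" (pixels), "R" (3x3) and "t" (3): a world point X has camera coordinates R X + t. Camera axes: x right, y down, z forward; pixel columns grow to the right and rows downward; lengths in m; the calibration is good to about 2 mm. A picture is of the moment at which its call begins: read the wrist's pose just before it. camera_info takes no time and is no camera call; for the wrist camera it gives the pose at the moment of the call.
- finish_job(): hands the job in; it is judged then, once.
The state is a dict: "time_s": time; "joints": joint angles; "joint_velocities": joint speeds; "joint_efforts": joint torques, N m; "position": TCP position; "ee_rot": TCP orientation; "force": force on the tool from outside, world axes, zero at the start; "wrist_torque": the same for the moment, N m; "gripper_width": opening from 0.0 (shut) to 1.0 (fully open); "gripper_force": force on a finger pad.
Only numpy, scipy, OpenCV 4.12 (cv2) and the standard library are available. Lean on these libraries where they do the work, as an engineer would, in place of code of your own. Each camera call takes 0.05 s, during which the arm holds its last target. There are 200 camera calls.

### The job

Open the small blue-doored bench kiln for loading. One of the three pieces standing in front of it (glass block, tile bin or jar) is in the way of its door: set that one down gently, upright, in the middle of the yellow-edged mat. With the door still shut, push the red lock slide on the kiln's roof all the way to its yellow end stop, then swing the door open by its handle to about a right angle; the door must not bump into anything, and everything else stays standing where it is.

Things in the scene. Friction and masses are not known exactly. Their poses are not given: they have to be found in the camera images.
- kiln: steel bench kiln, fixed, 240 deep (x) x 300 wide (y) x 240 high; origin at the centre of its underside on the table; the door side is its own -x side. In its own frame: the door's front face is at x = -147 (door shut), the door spans y = -115 to 115 and z = 35 to 235; the roof is at z = 240.
- lock_slide (a joint): travel of the door lock along the kiln's +y in m: 0 = locked, starts near 0, 0.080 = at its end stop (yellow block on the roof); 3 N of friction; stays where left. A steel bar 125 long on the roof, top at height 254, with an arm 30 wide, top at 261, reaching 65 forward (-x) over the door's top and hooking in front of a yellow lug on the door: the door stays locked until some 30 of travel.
- lock_grip (a point): centre of the top face of the red upright grip on the lock slide: the grip is 30 (kiln x) x 20 (kiln y) x 42 high, its top 296 above the table; it moves with the slide. In the kiln's frame it lies at x = -95, y = -55 + travel.
- kiln_door (a joint): opening angle of the door in rad: 0 = shut, 1.57 = a right angle, 1.7 = its limit; seen from above it opens clockwise, towards the robot; it stays where it is left.
- door_handle (a point): top end of the door's handle, on its axis: an upright round wooden bar 12 thick, its axis 45 in front of the door's face and 200 from the hinge axis, reaching from 124 to 228 above the table; this point is 222 above the table. The bar's two steel standoffs to the door are at heights 138 and 170: above 176 the bar is free all round.
- door_hinge (a point): point on the door's upright hinge axis, 222 above the table, in the kiln's frame at x = -147, y = 115. The door's free edge is 230 from it; the door is 25 thick.
- glass_block: loose block of three bonded glass slabs (amber, red, black from below), 100 (x) x 60 (y) x 48 high, 0.55 kg; the two lower slabs (up to height 32) are 60 wide, the top one 56; origin at the centre of its underside
- tile_bin: loose clear open-topped plastic bin with coloured glass tiles standing in it, 110 (x) x 60 (y) x 55 high, walls 5, 0.4 kg; origin at the centre of its underside
- jar: loose green glass jar with a steel lid, closed, diameter 62, 100 high, 0.4 kg; origin at the centre of its underside. The glass block, tile bin and jar stand in any order right of, in front of and left of the kiln door; the one in front, in the door's swing, is the one to move.
- mat: set-down mat, fixed, 140 x 140 x 4 thick, yellow edge, grey middle 120 x 120; origin at the centre of its underside
- cone_cup: loose white ceramic cup standing on the kiln's roof behind the lock slide, diameter 56, 65 high; origin at the centre of its underside
- glue_bottle: loose white bottle with an orange cap, diameter 60, 170 high; origin at the centre of its underside
- mug: loose blue mug, diameter 76 plus a handle on its own +y side, 90 high; origin at the centre of its underside
- tile_black: loose flat stack of two glass tiles (black on red), 80 x 60 x 18 high; origin at the centre of its underside; low enough for the door to pass over
Not all that is in view belongs to the job. Of the things that look like the mat, the smaller one is meant.

How it is judged:
On the way:
1. the lock slide is at its end stop while the door is still shut (value of joint lock_slide above 0.075 m and value of joint kiln_door below 0.06 rad), for 0.1 s.
At the end, for the whole second after the job is handed in: Lock slide within 5 mm of its end stop; door open 75 degrees or more (1.3 rad) and at rest; exactly one of glass block, tile bin and jar stands upright and still on the mat, its centre within 50 mm of the mat's centre along each side, and the other two are within 25 mm of where they started (value of joint lock_slide above 0.075 m and value of joint kiln_door above 1.3 rad and velocity of joint kiln_door between -0.05 and 0.05 rad/s and ((x of glass_block in the frame of mat between -0.05 and 0.05 m and y of glass_block in the frame of mat between -0.05 and 0.05 m and z of glass_block in the frame of mat below 0.012 m and angle between glass_block's own z axis and vertical below 0.15 rad and linear speed of glass_block below 0.02 m/s and distance of each of tile_bin, jar from where it was at the start of the episode below 0.025 m) or (x of tile_bin in the frame of mat between -0.05 and 0.05 m and y of tile_bin in the frame of mat between -0.05 and 0.05 m and z of tile_bin in the frame of mat below 0.012 m and angle between tile_bin's own z axis and vertical below 0.15 rad and linear speed of tile_bin below 0.02 m/s and distance of each of glass_block, jar from where it was at the start of the episode below 0.025 m) or (x of jar in the frame of mat between -0.05 and 0.05 m and y of jar in the frame of mat between -0.05 and 0.05 m and z of jar in the frame of mat below 0.012 m and angle between jar's own z axis and vertical below 0.15 rad and linear speed of jar below 0.02 m/s and distance of each of glass_block, tile_bin from where it was at the start of the episode below 0.025 m))); the robot touches nothing.
It fails at once if the door bumps into a loose thing (contact force between kiln_door and glass_block above 1 N or contact force between kiln_door and tile_bin above 1 N or contact force between kiln_door and jar above 1 N or contact force between kiln_door and cone_cup above 1 N or contact force between kiln_door and glue_bottle above 1 N or contact force between kiln_door and mug above 1 N or contact force between kiln_door and tile_black above 1 N).
It fails at once if a bystander is moved more than 25 mm or tipped (distance of any of cone_cup, glue_bottle, mug, tile_black from where it was at the start of the episode above 0.025 m or angle between any of cone_cup, glue_bottle, mug, tile_black's own z axis and vertical above 0.5 rad).
It fails at once if the glass block, tile bin or jar is tipped over (angle between any of glass_block, tile_bin, jar's own z axis and vertical above 0.6 rad).
It fails at once if the piece is dropped or slammed onto the mat (contact force between any of glass_block, tile_bin, jar and mat above 60 N).
It also fails if it takes over 72 s, if anything falls off the work surface, if the arm or the gripper's body presses on something with over 40 N, if the wrist force passes 120 N, or if a joint passes its speed limit or range.

## Working session

There is one attempt and no reset: what is moved stays moved. The work goes in short steps, Python scripts to look and compute and a shell command to move; the robot and the scene stay as the last step left them, time stands still between calls to the robot, and variables do not carry over. Pictures are saved under pics/ and viewed, at most 10 in all, crops included, and the job is handed in when it is done.

```bash
ls; mkdir -p pics; python3 - <<'E'
from cell import *
import cv2,numpy as np
s=read_state();print(s)
try: print(pinch_z)
except Exception as e: print(e)
for n in("top","side"):
    p,d=read_camera(n);cv2.imwrite(f"pics/{n}0.png",p[:,:,::-1]);np.savez(f"{n}0.npz",p=p,d=d,**camera_info(n));print(camera_info(n))
E
```

```text
pics
{'time_s': 0.0, 'joints': array([-1.46627877e+00,  1.81516422e-01,  1.60795515e+00, -6.25048486e-06,
        1.35379859e+00, -2.06283320e-01]), 'joint_velocities': array([ 2.26137169e-05, -1.03515148e-03, -1.61993428e-03, -4.97759058e-04,
        7.82889992e-05,  1.57976404e-03]), 'joint_efforts': array([ 1.14975297e-03, -4.33861220e+01, -3.41852117e+01,  7.02976808e-02,
        3.85714578e-02, -1.28680113e-04]), 'position': array([ 0.17581661, -0.54692346,  0.23784952]), 'ee_rot': array([-8.37825752e-04,  9.87949180e-01,  1.54776337e-01,  3.96124791e-05]), 'force': array([-0.81707134, -0.18381941, -0.42092049]), 'wrist_torque': array([0.01370129, 0.02189982, 0.01270631]), 'gripper_force': 0.0, 'gripper_width': 0.9967642690958036}
0.0187
{'fx': 399.0099312786489, 'fy': 399.0099312786489, 'cx': 254.205664705543, 'cy': 187.74642573548024, 'R': array([[ 1.75673086e-03, -9.99818941e-01, -1.89472749e-02],
       [-9.98622048e-01, -7.60225419e-04, -5.24731075e-02],
       [ 5.24492026e-02,  1.90133476e-02, -9.98442574e-01]]), 't': array([-0.00558223,  0.52171654,  1.32138562])}
{'fx': 464.5763331175429, 'fy': 464.5763331175429, 'cx': 250.04206722187132, 'cy': 191.61401765522646, 'R': array([[-0.77401001, -0.63302731, -0.01359869],
       [-0.29581056,  0.38051335, -0.87618817],
       [ 0.55982552, -0.67415578, -0.48177731]]), 't': array([0.36611142, 0.32787625, 1.23296779])}
```

View pics/top0.png

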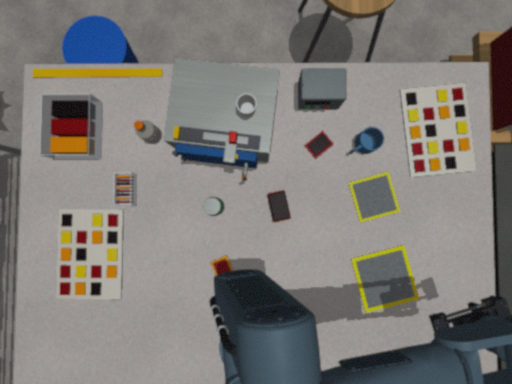

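View pics/side0.png

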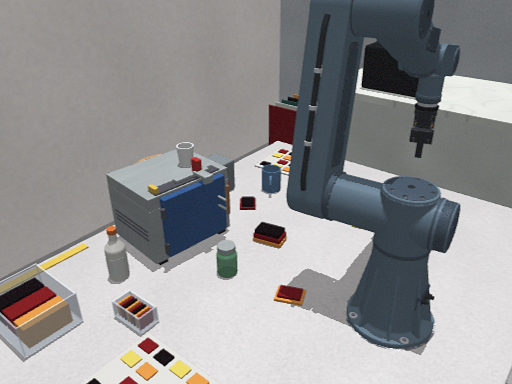

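The top view (up = +x, left = +y) shows:
- Kiln at about (222,110), its door face low, with the handle at (243,175) and the red grip at (233,137).
- Tile bin (124,188), jar (213,206) and glass block (279,206). The jar stands in front of the door.
- The smaller mat is at (374,197). The cup (246,104), bottle (146,131), mug (369,140) and black tile (319,145) are bystanders.

Next I'll measure positions.

```bash
cat > h.py <<'E'
import numpy as np,cv2
def cloud(f):
    z=np.load(f);p,d=z['p'],z['d'];v,u=np.mgrid[0:384,0:512]
    C=np.stack([(u-z['cx'])/z['fx']*d,(v-z['cy'])/z['fy']*d,d],-1)
    W=(C-z['t'])@z['R'];W[d==0]=np.nan
    return p,W
E
python3 - <<'E'
from h import *
p,W=cloud('top0.npz')
def blob(n,u0,u1,v0,v1,z0,z1):
    w=W[v0:v1,u0:u1].reshape(-1,3);m=(w[:,2]>z0)&(w[:,2]<z1);q=w[m]
    r=cv2.minAreaRect((q[:,:2]*1000).astype(np.float32))
    print(n,len(q),'mean',q.mean(0).round(4),'min',q.min(0).round(3),'max',q.max(0).round(3),'rect',np.round(r[0],1),np.round(r[1],1),round(r[2],1))
blob('jar',195,230,190,225,.085,.12)
blob('block',262,296,183,228,.03,.06)
blob('bin',108,140,165,212,.03,.07)
blob('roof',150,290,50,170,.23,.2475)
blob('door',150,290,130,180,.2,.245)
blob('grip',222,245,125,145,.28,.31)
blob('handle',236,252,155,190,.19,.235)
blob('cup',230,262,85,120,.27,.32)
blob('mug',340,390,120,160,.06,.1)
blob('bottle',130,165,115,150,.1,.18)
blob('tileb',300,340,130,162,.01,.03)
hsv=cv2.cvtColor(p,cv2.COLOR_RGB2HSV)
y=(hsv[...,0]>22)&(hsv[...,0]<35)&(hsv[...,1]>150)&(hsv[...,2]>120)
for n,a in dict(mat=(340,405,165,230),big=(340,425,235,320)).items():
    m=np.zeros_like(y);m[a[2]:a[3],a[0]:a[1]]=y[a[2]:a[3],a[0]:a[1]]
    q=W[m];r=cv2.minAreaRect((q[:,:2]*1000).astype(np.float32));print(n,r,q[:,2].mean())
q=[(u,v,W[v,u].round(3)) for u,v in[(213,206),(175,75),(270,85),(200,80),(100,250),(233,137),(243,180)]];print(q)
m=(hsv[...,0]>105)&(hsv[...,0]<125)&(hsv[...,1]>150);m[:125]=0;m[:,:165]=0;m[185:]=0;m[:,280:]=0
q=W[m];q=q[q[:,2]>.2];r=cv2.minAreaRect((q[:,:2]*1000).astype(np.float32));print('bluedoor',r,q[:,2].mean())
big=cv2.resize(p[50:240,100:420,::-1],None,fx=2.5,fy=2.5,interpolation=cv2.INTER_CUBIC);cv2.imwrite('pics/crop.png',big)
E
```

```text
jar 238 mean [0.461  0.1256 0.1004] min [0.435 0.1   0.086] max [0.488 0.151 0.108] rect [461.6 125.4] [53.2 51.2] 0.5
block 495 mean [ 0.4626 -0.0862  0.0471] min [ 0.411 -0.123  0.03 ] max [ 0.513 -0.051  0.056] rect [462.8 -85.7] [94.6 58. ] 13.1
bin 552 mean [0.5172 0.4244 0.0486] min [0.463 0.393 0.03 ] max [0.572 0.457 0.062] rect [517.2 424.9] [108.5  63.6] 0.1
roof 8684 mean [0.7399 0.0859 0.2401] min [ 0.581 -0.079  0.23 ] max [0.88  0.245 0.247] rect [725.5  85.7] [300.3 280.7] 83.2
door 1913 mean [0.6313 0.0852 0.2368] min [ 0.538 -0.059  0.201] max [0.673 0.245 0.245] rect [605.6  93.2] [303.8 134.2] 89.9
grip 89 mean [0.6433 0.0471 0.295 ] min [0.629 0.037 0.281] max [0.659 0.057 0.302] rect [644.7  47.9] [20.  29.4] 83.8
handle 77 mean [0.5815 0.0209 0.2241] min [0.538 0.    0.191] max [0.602 0.044 0.235] rect [570.4  22.6] [44.3 64. ] 89.2
cup 211 mean [0.7352 0.0118 0.2945] min [ 0.704 -0.015  0.271] max [0.758 0.038 0.309] rect [731.2  11.1] [54.7 53.1] 24.8
mug 244 mean [ 0.6715 -0.3726  0.0804] min [ 0.635 -0.415  0.061] max [ 0.714 -0.318  0.096] rect [ 665.  -372.5] [74.9 98.9] 64.3
bottle 300 mean [0.6988 0.3329 0.1315] min [0.674 0.31  0.1  ] max [0.731 0.367 0.176] rect [700.7 335.3] [50.5 57.3] 60.5
tileb 333 mean [ 0.668  -0.2227  0.0167] min [ 0.625 -0.269  0.01 ] max [ 0.71  -0.175  0.024] rect [ 668.6 -222.4] [58.3 79.8] 39.1
mat ((nan, nan), (0.0, 0.0), 0.0) nan
big ((221.994140625, -435.8753662109375), (181.14956665039062, 180.13682556152344), 14.673796653747559) nan
[(213, 206, array([0.46 , 0.123, 0.097])), (175, 75, array([0.83 , 0.216, 0.238])), (270, 85, array([ 0.799, -0.053,  0.241])), (200, 80, array([0.814, 0.144, 0.241])), (100, 250, array([0.312, 0.513, 0.008])), (233, 137, array([0.642, 0.046, 0.296])), (243, 180, array([ 0.549,  0.033, -0.001]))]
bluedoor ((609.8939208984375, 98.88872528076172), (229.2837677001953, 23.152179718017578), 83.00855255126953) 0.2334798539116815
```

View pics/crop.png

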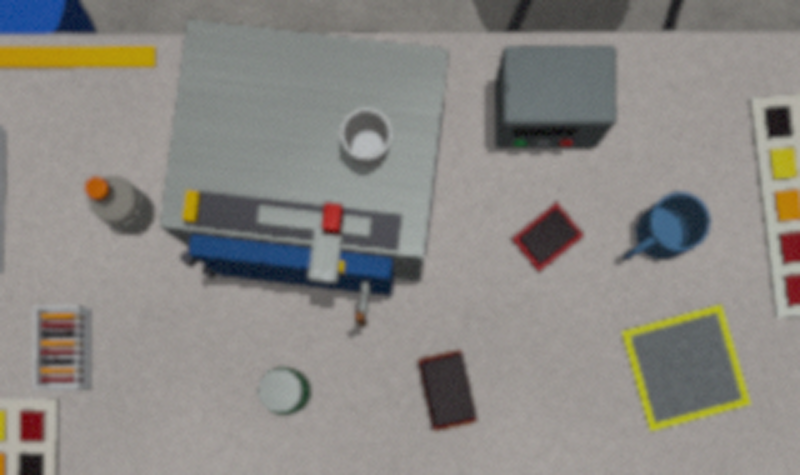

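The crop confirms it: the jar is alone in the door's swing, and the door slants about -7°. Next: the mat, a refined kiln pose and a check of the handle.

```bash
python3 - <<'E'
from h import *
from scipy.optimize import minimize
p,W=cloud('top0.npz')
hsv=cv2.cvtColor(p,cv2.COLOR_RGB2HSV)
y=(hsv[...,0]>22)&(hsv[...,0]<38)&(hsv[...,1]>120)&(hsv[...,2]>90)
m=np.zeros_like(y);m[165:230,340:405]=y[165:230,340:405]
q=W[m];q=q[np.isfinite(q[:,0])];print('mat',cv2.minAreaRect((q[:,:2]*1000).astype(np.float32)),q[:,2].mean())
# roof rectangle by convex hull of points near z=.24, behind x>.66
def at(u,v,z):
    c=np.load('top0.npz');d=np.array([(u-c['cx'])/c['fx'],(v-c['cy'])/c['fy'],1])
    o=-c['R'].T@c['t'];r=c['R'].T@d;return (o+r*(z-o[2])/r[2]).round(4)
roof=np.abs(W[...,2]-.24)<.004;roof[:, :150]=0;roof[:,290:]=0;roof[160:]=0
L=[];R=[];T=[]
for v in range(70,125):
    u=np.where(roof[v])[0]
    if len(u)>40:L.append(at(u[0]-.5,v,.24));R.append(at(u[-1]+.5,v,.24))
for u in range(185,270):
    v=np.where(roof[:,u])[0]
    if len(v)>20:T.append(at(u,v[0]-.5,.24))
for n,a,i in(('L',L,0),('R',R,0),('T',T,1)):
    a=np.array(a);f=np.polyfit(a[:,i],a[:,1-i],1);f=np.polyfit(a[:,i][k],a[:,1-i][k],1) if (k:=abs(np.polyval(f,a[:,i])-a[:,1-i])<.004).sum()>10 else f
    print(n,f,np.degrees(np.arctan(f[0])))
# handle
s=(hsv[...,0]<22)&(hsv[...,1]>60);print([(u,v,W[v,u].round(3),p[v,u]) for v in range(163,182) for u in range(240,250) if s[v,u]])
E
```

```text
mat ((492.66448974609375, -405.6351013183594), (137.8231658935547, 138.36439514160156), 15.327986717224121) 0.00475892741987334
L [-0.1146814  0.3187994] -6.542179423275417
R [-0.11817818  0.02034346] -6.73985056582061
T [0.11737797 0.85518091] 6.69462924954937
[(242, 175, array([0.546, 0.025, 0.229]), array([117,  97,  86], dtype=uint8)), (243, 175, array([0.546, 0.023, 0.229]), array([110,  81,  59], dtype=uint8)), (244, 175, array([0.546, 0.02 , 0.228]), array([113,  88,  72], dtype=uint8)), (242, 176, array([0.543, 0.025, 0.229]), array([122,  95,  80], dtype=uint8)), (243, 176, array([0.544, 0.023, 0.224]), array([117,  78,  52], dtype=uint8)), (244, 176, array([0.543, 0.02 , 0.229]), array([113,  78,  50], dtype=uint8)), (245, 176, array([0.543, 0.017, 0.229]), array([105,  83,  68], dtype=uint8)), (242, 177, array([0.541, 0.026, 0.225]), array([113,  89,  76], dtype=uint8)), (243, 177, array([0.54 , 0.022, 0.231]), array([107,  74,  48], dtype=uint8)), (244, 177, array([0.541, 0.02 , 0.224]), array([99, 64, 42], dtype=uint8)), (245, 177, array([0.541, 0.017, 0.224]), array([94, 73, 58], dtype=uint8)), (243, 178, array([0.538, 0.023, 0.221]), array([82, 61, 46], dtype=uint8)), (244, 178, array([0.538, 0.02 , 0.222]), array([75, 49, 33], dtype=uint8)), (245, 178, array([0.539, 0.018, 0.21 ]), array([78, 60, 49], dtype=uint8)), (243, 179, array([0.54 , 0.026, 0.156]), array([80, 69, 61], dtype=uint8)), (244, 179, array([0.538, 0.022, 0.185]), array([69, 55, 44], dtype=uint8)), (245, 179, array([0.539, 0.019, 0.175]), array([73, 61, 52], dtype=uint8))]
```

```bash
python3 -m pendant '{"twist":[[0,0,6],[0,0,6],[0,0,5.8],[0,0,0],[0,0,0],[0,0,0],[0,0,0],[0,0,0],[0,0,0],[0,0,0],[0,0,0],[0,0,0],[0,0,0],[0,0,0],[0,0,0],[0,0,0],[0,0,0],[0,0,0],[0,0,0],[0,0,0]],"slide":[[0,0,0],[0,0,0],[0,0,0],[14,-33,0],[14,-33,0],[14,-33,0],[14,-33,0],[14,-33,0],[14,-33,0],[14,-33,0],[14,-33,0],[14,-33,0],[14,-33,0],[14,-33,0],[14,-33,0],[14,-33,0],[14,-33,0],[14,-33,0],[14,-33,0],[0,0,0]],"fingers":[88,88,88,88,88,88,88,88,88,88,88,88,88,88,88,88,88,88,88,88]}'
cat > st.py <<'E'
from cell import *
import numpy as np
from scipy.spatial.transform import Rotation as Ro
s=read_state();q=s['ee_rot'];R=Ro.from_quat([q[1],q[2],q[3],q[0]]).as_matrix()
print(s['time_s'],'p',s['position'].round(4),'yaw',np.degrees(np.arctan2(R[1,0],R[0,0])).round(2),'j',s['joints'].round(2),'F',s['force'].round(1),'w',round(s['gripper_width']*88.1,1),'gf',round(s['gripper_force'],1),'z',R[:,2].round(3))
def to(x,y,z):print('slide mm',(R.T@(np.array([x,y,z])-s['position'])*1000).round(1))
E
python3 -c "
from st import *
to(.4615,.1255,.2)"
```

```text
time_s: 1.77
position: [0.4007, -0.0142, 0.2386]
ee_rot: [-0.001, 1.0, 0.003, 0.0]
force: [-0.2, 0.3, -0.2]
gripper_width: 0.998
gripper_force: 0.0
1.7667 p [ 0.4007 -0.0142  0.2386] yaw 0.4 j [-0.34 -0.24  2.01  0.    1.36  1.23] F [-0.2  0.3 -0.2] w 87.9 gf 0.0 z [ 0.001  0.002 -1.   ]
slide mm [  61.8 -139.2   38.9]
```

```bash
python3 -m pendant '{"twist":[[0,0,0.4],[0,0,0],[0,0,0],[0,0,0],[0,0,0],[0,0,0],[0,0,0],[0,0,0]],"slide":[[12.4,-27.8,0],[12.4,-27.8,0],[12.4,-27.8,0],[12.4,-27.8,15],[12.4,-27.8,20],[0,0,20],[0,0,20],[0,0,0]],"fingers":[88,88,88,88,88,88,88,88]}' >/dev/null
python3 - <<'E'
from st import *
import cv2
to(.4615,.1255,.055)
p,d=read_camera('wrist');cv2.imwrite('pics/w1.png',p[:,:,::-1])
c=camera_info('wrist')
for P in [(.4615,.1255,.1),(*s['position'][:2],.1)]:
    X=c['R']@np.array(P)+c['t'];print(c['fx']*X[0]/X[2]+c['cx'],c['fy']*X[1]/X[2]+c['cy'])
E
```

```text
2.4333 p [0.4595 0.1192 0.1595] yaw -0.34 j [ 0.    0.05  1.92 -0.    1.18  1.58] F [-1.  -0.8 -1.4] w 88.0 gf 0.0 z [-0.008 -0.    -1.   ]
slide mm [  2.8  -6.4 104.5]
245.9308830307557 203.4392929964999
255.48783219824116 206.22287915195363
```

View pics/w1.png

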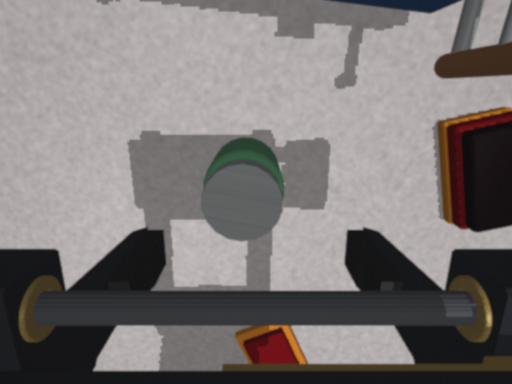

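The wrist view shows the jar lid centred at (243,200), against a predicted (246,203). The position agrees to about 2 mm, so I'll descend and grip.

```bash
python3 -m pendant '{"twist":[[0,0,0],[0,0,0],[0,0,0],[0,0,0],[0,0,0],[0,0,0],[0,0,0],[0,0,0],[0,0,0],[0,0,0],[0,0,0],[0,0,0],[0,0,0],[0,0,0],[0,0,0],[0,0,0]],"slide":[[1.5,-4,0],[1.5,-4,0],[0,0,15],[0,0,18],[0,0,18],[0,0,18],[0,0,18],[0,0,14],[0,0,0],[0,0,0],[0,0,0],[0,0,0],[0,0,0],[0,0,0],[0,0,0],[0,0,0]],"fingers":[88,88,88,88,88,88,88,88,88,50,50,50,50,50,50,50]}' 20
python3 -c "
from st import *
to(.4615,.1255,.055)"
```

```text
time_s: 3.82
position: [0.4667, 0.1275, 0.0638]
ee_rot: [-0.0, 1.0, -0.003, 0.001]
force: [-0.5, 1.9, 5.9]
gripper_width: 0.685
gripper_force: 20.0
3.8167 p [0.4667 0.1275 0.0638] yaw -0.39 j [0.02 0.22 1.96 0.   0.96 1.6 ] F [-0.5  1.9  5.9] w 60.3 gf 20.0 z [ 0.002  0.    -1.   ]
slide mm [-5.2  2.   8.8]
```

```bash
python3 -m pendant '{"twist":[[0,0,0],[0,0,0],[0,0,0],[0,0,0],[0,0,0],[0,0,0],[0,0,0],[0,0,0],[0,0,0],[0,0,0],[0,0,0],[0,0,0],[0,0,0],[0,0,0],[0,0,0],[0,0,0],[0,0,0],[0,0,0],[0,0,0],[0,0,0]],"slide":[[0,0,-10],[0,0,-20],[0,0,-25],[0,0,-25],[0,0,-15],[0,10,0],[1,20,0],[2,30,0],[2,30,0],[2,30,0],[2,30,0],[2,30,0],[2,30,0],[2,30,0],[2,30,0],[2,30,0],[2,30,0],[2,30,0],[2,30,0],[2,30,0]],"fingers":[50,50,50,50,50,50,50,50,50,50,50,50,50,50,50,50,50,50,50,50]}' 30 >/dev/null
python3 -c "
from st import *
to(.4957,-.4056,.15)"
```

```text
5.4833 p [ 0.4879 -0.2942  0.1557] yaw -0.42 j [-0.75  0.26  1.69 -0.    1.2   0.83] F [ 0.2  0.1 -4.2] w 59.9 gf 30.0 z [-0.003  0.002 -1.   ]
slide mm [  8.7 111.3   5.4]
```

```bash
python3 -m pendant '{"twist":[[0,0,0],[0,0,0],[0,0,0],[0,0,0],[0,0,0],[0,0,0],[0,0,0],[0,0,0]],"slide":[[2,25,0],[2,25,0],[2,25,0],[1,20,0],[1,12,0],[0,5,0],[0,0,0],[0,0,0]],"fingers":[50,50,50,50,50,50,50,50]}' >/dev/null
python3 - <<'E'
from st import *
import cv2
to(.4957,-.4056,.068)
p,d=read_camera('wrist');cv2.imwrite('pics/w2.png',p[:,:,::-1])
c=camera_info('wrist')
def px(P):
    X=c['R']@np.array(P)+c['t'];return np.round([c['fx']*X[0]/X[2]+c['cx'],c['fy']*X[1]/X[2]+c['cy']],1)
print('tcp on table',px((*s['position'][:2],.004)))
for sx,sy in((1,1),(1,-1),(-1,-1),(-1,1)):
    a=np.radians(15.3);v=Ro.from_euler('z',a).as_matrix()@np.array([.07*sx,.07*sy,0]);print(px(np.array([.4927,-.4056,.004])+v))
E
```

```text
6.15 p [ 0.4964 -0.4039  0.1567] yaw -0.39 j [-0.87  0.4   1.5   0.    1.24  0.71] F [-0.1 -0.3 -3.6] w 60.0 gf 30.0 z [-0.001  0.002 -1.   ]
slide mm [-0.5  1.8 88.7]
tcp on table [256.1 172.8]
[161.6 124. ]
[314.5  79.6]
[346.1 224.7]
[209.7 259.4]
```

View pics/w2.png

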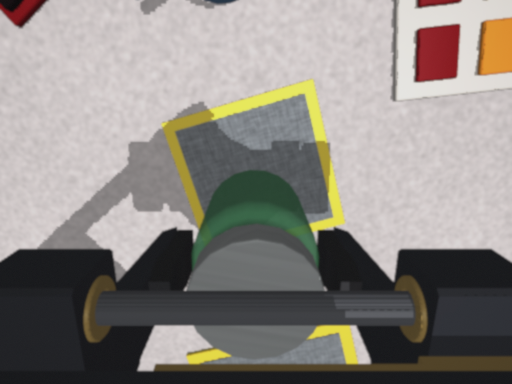

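The mat corners at (163,125), (314,80) and (345,222) match the projection, and the jar hangs upright between the fingers. I'll lower it gently.

```bash
python3 -m pendant '{"twist":[[0,0,0],[0,0,0],[0,0,0],[0,0,0],[0,0,0],[0,0,0],[0,0,0],[0,0,0],[0,0,0],[0,0,0],[0,0,0]],"slide":[[0,1,10],[0,1,16],[0,0,16],[0,0,16],[0,0,12],[0,0,8],[0,0,4],[0,0,2],[0,0,1],[0,0,1],[0,0,0]],"fingers":[50,50,50,50,50,50,50,50,50,50,50]}' 
python3 -c "
from st import *
to(.4957,-.4056,.068)"
```

```text
time_s: 7.12
position: [0.4973, -0.4074, 0.0724]
ee_rot: [0.001, 1.0, -0.003, 0.0]
force: [0.1, 0.1, -4.2]
gripper_width: 0.681
gripper_force: 30.0
7.1167 p [ 0.4973 -0.4074  0.0724] yaw -0.39 j [-0.87  0.51  1.54 -0.    1.09  0.71] F [ 0.1  0.1 -4.2] w 60.0 gf 30.0 z [ 0.001 -0.001 -1.   ]
slide mm [-1.6 -1.8  4.4]
```

```bash
python3 -m pendant '{"twist":[[0,0,0],[0,0,0],[0,0,0],[0,0,0],[0,0,0],[0,0,0]],"slide":[[0,0,1],[0,0,1],[0,0,1],[0,0,1],[0,0,0.5],[0,0,0]],"fingers":[50,50,50,50,50,50]}' 
python3 -c "
from st import *
to(.4957,-.4056,.068)"
```

```text
time_s: 7.62
position: [0.4973, -0.4071, 0.0679]
ee_rot: [0.0, 1.0, -0.003, 0.0]
force: [-0.0, 2.1, 0.9]
gripper_width: 0.676
gripper_force: 30.0
7.6167 p [ 0.4973 -0.4071  0.0679] yaw -0.38 j [-0.87  0.52  1.54  0.    1.09  0.71] F [-0.   2.1  0.9] w 59.6 gf 30.0 z [ 0.001 -0.    -1.   ]
slide mm [-1.6 -1.5 -0.1]
```

The force has gone from -4.2 to +0.9 N, so the jar is on the mat. Release and rise.

```bash
python3 -m pendant '{"twist":[[0,0,0],[0,0,0],[0,0,0],[0,0,0],[0,0,0],[0,0,0],[0,0,0],[0,0,0],[0,0,0],[0,0,0],[0,0,-7],[0,0,-7],[0,0,-7],[0,0,-7],[0,0,-7],[0,0,-7],[0,0,-7],[0,0,-7],[0,0,-7],[0,0,-7]],"slide":[[0,0,0],[0,0,0],[0,0,0],[0,0,0],[0,0,-10],[0,0,-25],[0,0,-30],[0,0,-30],[0,0,-30],[0,0,-30],[0,0,-30],[0,0,-30],[0,0,-30],[0,0,-20],[0,0,0],[0,0,0],[0,0,0],[0,0,0],[0,0,0],[0,0,0]],"fingers":[88,88,88,88,88,88,88,88,88,88,88,88,88,60,60,60,60,60,60,60]}' >/dev/null
python3 -m pendant '{"twist":[[0,0,-7],[0,0,-7],[0,0,-7],[0,0,-7],[0,0,-7],[0,0,-7],[0,0,-7],[0,0,-7],[0,0,-7],[0,0,-7],[0,0,-7],[0,0,-7],[0,0,-7],[0,0,-7],[0,0,-7],[0,0,0]],"slide":[[0,0,0],[0,0,0],[0,0,0],[0,0,0],[0,0,0],[0,0,0],[0,0,0],[0,0,0],[0,0,0],[0,0,0],[0,0,0],[0,0,0],[0,0,0],[0,0,0],[0,0,0],[0,0,0]],"fingers":[60,60,60,60,60,60,60,60,60,60,60,60,60,60,60,45]}' >/dev/null
python3 -c "
from st import *
to(.6447,.0479,.35)
import cv2
from h import cloud
p,d=read_camera('top');np.savez('top1.npz',p=p,d=d,**camera_info('top'));p,W=cloud('top1.npz')
w=W.reshape(-1,3)
for n,x,y,z in (('jar',.4927,-.4056,.085),('grip',.645,.048,.285)):
  q=w[(abs(w[:,0]-x)<.06)&(abs(w[:,1]-y)<.06)&(w[:,2]>z)&(w[:,2]<z+.03)]
  print(n,len(q),q.min(0).round(3),q.max(0).round(3))
"
```

```text
10.6167 p [ 0.4969 -0.407   0.3331] yaw 174.85 j [-0.87  0.27  1.31 -0.    1.56 -2.35] F [ 0.4 -0.5  0.3] w 55.5 gf 0.0 z [ 0.    -0.001 -1.   ]
slide mm [-106.4  466.4  -17.1]
jar 177 [ 0.464 -0.428  0.089] [ 0.517 -0.38   0.111]
grip 91 [0.629 0.009 0.285] [0.705 0.057 0.307]
```

```bash
python3 -m pendant '{"twist":[[0,0,1.5],[0,0,0],[0,0,0],[0,0,0],[0,0,0],[0,0,0],[0,0,0],[0,0,0],[0,0,0],[0,0,0],[0,0,0],[0,0,0],[0,0,0],[0,0,0],[0,0,0],[0,0,0],[0,0,0],[0,0,0]],"slide":[[0,0,-10],[-7,31,-7],[-7,31,0],[-7,31,0],[-7,31,0],[-7,31,0],[-7,31,0],[-7,31,0],[-7,31,0],[-7,31,0],[-7,31,0],[-7,31,0],[-7,31,0],[-7,31,0],[-7,31,0],[-4,15,0],[0,0,0],[0,0,0]],"fingers":[45,45,45,45,45,45,45,45,45,45,45,45,45,45,45,45,45,45]}' >/dev/null
python3 -c "
from st import *
to(.6447,.0479,.268)"
```

```text
12.1667 p [0.652  0.0266 0.3492] yaw 173.08 j [-0.14  0.29  1.26 -0.    1.6  -1.59] F [-1.1 -0.4  0.9] w 44.6 gf 0.0 z [-0.    -0.001 -1.   ]
slide mm [ 9.8 20.3 81.2]
```

```bash
python3 -m pendant '{"twist":[[0,0,0],[0,0,0],[0,0,0],[0,0,0],[0,0,0],[0,0,0],[0,0,0],[0,0,0],[0,0,0],[0,0,0],[0,0,0],[0,0,0],[0,0,0]],"slide":[[5,10,0],[5,10,0],[0,0,10],[0,0,20],[0,0,20],[0,0,20],[0,0,8],[0,0,0],[0,0,0],[0,0,0],[0,0,0],[0,0,0],[0,0,0]],"fingers":[45,45,45,45,45,45,45,45,10,10,10,10,10]}' 15 >/dev/null
python3 -c "
from st import *
to(.6447,.0479,.27)"
```

```text
13.25 p [0.6453 0.0478 0.2728] yaw 173.12 j [-0.11  0.31  1.38  0.    1.45 -1.56] F [0.5 1.7 3.3] w 20.0 gf 15.0 z [ 0.003  0.    -1.   ]
slide mm [ 0.6 -0.   2.8]
```

```bash
python3 -m pendant '{"twist":[[0,0,0],[0,0,0],[0,0,0],[0,0,0],[0,0,0],[0,0,0],[0,0,0],[0,0,0],[0,0,0]],"slide":[[0,5,0],[0,10,0],[0,10,0],[0,10,0],[0,10,0],[0,10,0],[0,5,0],[0,5,0],[0,0,0]],"fingers":[10,10,10,10,10,10,10,10,10]}' >/dev/null
python3 -c "
from st import *
to(.6453,.0478,.27)"
python3 -m pendant '{"twist":[[0,0,0],[0,0,0],[0,0,0],[0,0,0]],"slide":[[0,3,0],[0,3,0],[0,2,0],[0,0,0]],"fingers":[10,10,10,10]}' >/dev/null
python3 -c "
from st import *
to(.6453,.0478,.27)"
```

```text
14.0 p [0.653  0.1129 0.2728] yaw 173.14 j [-0.01  0.35  1.33 -0.    1.46 -1.46] F [-0.5  0.9  6.3] w 19.9 gf 15.0 z [ 0.003 -0.    -1.   ]
slide mm [ -0.1 -65.6   2.8]
14.3333 p [0.6539 0.1201 0.2728] yaw 173.11 j [ 0.    0.35  1.33 -0.    1.46 -1.45] F [-0.1 -1.   6.1] w 19.8 gf 15.0 z [ 0.002 -0.001 -1.   ]
slide mm [ -0.1 -72.8   2.8]
```

```bash
for i in 1 2; do python3 -m pendant '{"twist":[[0,0,0],[0,0,0],[0,0,0],[0,0,0]],"slide":[[0,2,0],[0,1.5,0],[0,1,0],[0,0,0]],"fingers":[10,10,10,10]}' >/dev/null
python3 -c "
from st import *
to(.6453,.0478,.27)"; done
```

```text
14.6667 p [0.654  0.1207 0.2727] yaw 172.99 j [ 0.01  0.36  1.32 -0.01  1.46 -1.44] F [ -4. -14.   7.] w 19.8 gf 15.0 z [ 0.    -0.007 -1.   ]
slide mm [ -0.3 -73.4   3.2]
15.0 p [0.6541 0.1209 0.2727] yaw 172.82 j [ 0.01  0.36  1.32 -0.01  1.47 -1.43] F [ -9.8 -27.    8.9] w 20.0 gf 15.0 z [-0.002 -0.014 -1.   ]
slide mm [ -0.4 -73.6   3.7]
```

The slide has stopped hard and the force has climbed to 27 N: end stop. Relax, release, rise, and check by camera.

```bash
python3 -m pendant '{"twist":[[0,0,0],[0,0,0],[0,0,0],[0,0,0],[0,0,0],[0,0,0],[0,0,0],[0,0,0],[0,0,0],[0,0,0],[0,0,0],[0,0,0],[0,0,0],[0,0,0],[0,0,0],[0,0,0]],"slide":[[0,-3,0],[0,-2.5,0],[0,0,0],[0,0,0],[0,0,0],[0,0,-15],[0,0,-25],[0,0,-25],[0,0,-15],[15,-20,0],[20,-35,0],[20,-35,0],[20,-35,0],[20,-35,0],[10,-20,0],[0,0,0]],"fingers":[10,10,40,40,40,40,40,40,40,40,40,40,40,40,40,40]}' >/dev/null
python3 - <<'E'
from st import *
from h import cloud
import cv2
to(.543,.0215,.184)
p,d=read_camera('top');np.savez('top2.npz',p=p,d=d,**camera_info('top'));p,W=cloud('top2.npz')
w=W.reshape(-1,3)
for n,x,y,z in (('grip',.654,.121,.28),('handle',.543,.0215,.215)):
  q=w[(abs(w[:,0]-x)<.03)&(abs(w[:,1]-y)<.03)&(w[:,2]>z)&(w[:,2]<z+.02)]
  print(n,len(q),q.min(0).round(3),q.max(0).round(3))
p,d=read_camera('wrist')
big=cv2.resize(cv2.imread('pics/top0.png')[0:1,0:1],None,fx=1,fy=1)
t=np.load('top2.npz')['p'][100:200,150:300,::-1]
cv2.imwrite('pics/c2.png',np.hstack([cv2.resize(t,(400,267)),cv2.resize(p[:,:,::-1],(356,267))]))
E
```

```text
16.3333 p [ 0.5261 -0.045   0.3513] yaw 172.93 j [-0.31  0.    1.58 -0.    1.56 -1.76] F [ 0.9  0.5 -0.5] w 40.1 gf 0.0 z [-0.    -0.001 -1.   ]
slide mm [ -8.6  68.2 167.2]
grip 89 [0.638 0.108 0.281] [0.667 0.129 0.299]Traceback (most recent call last):
  File "<stdin>", line 9, in <module>
    return umr_minimum(a, axis, None, out, keepdims, initial, where)
ValueError: zero-size array to reduction operation minimum which has no identity
```

The grip is now at (0.653, 0.119). From the kiln pose, full travel predicts (0.6527, 0.1188), so the end stop is reached. Next, the handle.

```bash
python3 -m pendant '{"twist":[[0,0,0],[0,0,0],[0,0,0],[0,0,0],[0,0,0],[0,0,0]],"slide":[[-2,15,0],[-2,25,20],[-2,20,20],[-2,8,20],[0,0,10],[0,0,0]],"fingers":[40,40,40,40,40,40]}' >/dev/null
python3 - <<'E'
from st import *
import cv2
to(.543,.0215,.184)
p,d=read_camera('wrist');cv2.imwrite('pics/w3.png',p[:,:,::-1])
c=camera_info('wrist')
for P in [(.543,.0215,.228),(*s['position'][:2],.228)]:
    X=c['R']@np.array(P)+c['t'];print(c['fx']*X[0]/X[2]+c['cx'],c['fy']*X[1]/X[2]+c['cy'])
E
```

```text
16.8833 p [0.5429 0.0256 0.2781] yaw 173.26 j [-0.17  0.08  1.64  0.    1.43 -1.62] F [-0.3 -0.3 -0.6] w 40.4 gf 0.0 z [-0.005  0.001 -1.   ]
slide mm [-1.1 -4.1 94.1]
248.5051000628363 209.93752842811327
254.9159069427347 209.09528815062072
```

View pics/w3.png

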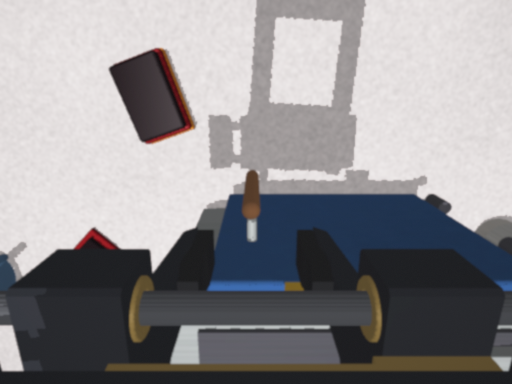

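The handle's top end is at (251,211), predicted (249,210). I'll shift 2.5 mm, descend and grip.

```bash
python3 -m pendant '{"twist":[[0,0,0],[0,0,0],[0,0,0],[0,0,0],[0,0,0],[0,0,0],[0,0,0],[0,0,0],[0,0,0],[0,0,0],[0,0,0],[0,0,0],[0,0,0]],"slide":[[-0.5,-2.5,10],[0,0,20],[0,0,20],[0,0,20],[0,0,14],[0,0,6],[0,0,0],[0,0,0],[0,0,0],[0,0,0],[0,0,0],[0,0,0],[0,0,0]],"fingers":[40,40,40,40,40,40,40,5,5,5,5,5,5]}' 12 >/dev/null
python3 - <<'E'
from st import *
# hinge from kiln fit, plan arc in tool frame: 4.5 deg rows about the hinge
yaw=np.radians(-6.65);k=np.array([.7442,.083])
A=np.array([[np.cos(yaw),-np.sin(yaw)],[np.sin(yaw),np.cos(yaw)]])
h=k+A@np.array([-.147,.115]);print('hinge',h,'handle model',k+A@np.array([-.192,-.085]))
r=R.T@np.array([*(h-s['position'][:2]),0])*1000;print('hinge in tool',r,np.hypot(*r[:2]))
for a in(3,4.5):
    M=Ro.from_euler('z',a,degrees=True).as_matrix();print(a,(r-M@r).round(2))
E
```

```text
18.0167 p [0.545  0.0226 0.1922] yaw 173.12 j [-0.18  0.16  1.73  0.    1.25 -1.63] F [1.1 4.8 2.8] w 11.2 gf 12.0 z [ 0.002  0.002 -1.   ]
hinge [0.61150646 0.21424948] handle model [0.54364842 0.02080624]
hinge in tool [-43.11137634 198.24442584   0.54048476] 202.8779020646726
3 [10.32  2.53  0.  ]
4.5 [15.42  3.99  0.  ]
```

```bash
python3 -m pendant '{"twist":[[0,0,3],[0,0,3],[0,0,3],[0,0,3],[0,0,0]],"slide":[[10.5,2.6,0],[10.5,2.6,0],[10.5,2.6,0],[10.5,2.6,0],[0,0,0]],"fingers":[5,5,5,5,5]}' >/dev/null
cat > arc.py <<'E'
from st import *
h=np.array([.6115,.2142]);v=R.T@np.array([*(h-s['position'][:2]),0])*1000
d=s['position'][:2]-h;print('hinge in tool',v.round(1),np.hypot(*v[:2]).round(1),'door deg',np.degrees(np.arctan2(.0226-.2142,.545-.6115)-np.arctan2(d[1],d[0]))%360)
E
python3 arc.py
```

```text
18.4333 p [0.5049 0.0415 0.1923] yaw 161.03 j [-0.15  0.07  1.82  0.    1.24 -1.39] F [ 1.7  4.5 -0.2] w 11.5 gf 12.0 z [ 0.002  0.002 -1.   ]
hinge in tool [-44.6 198.    0.5] 203.0 door deg 12.535384749318048
```

```bash
python3 -m pendant '{"twist":[[0,0,4.1],[0,0,4.1],[0,0,4.1],[0,0,4.1],[0,0,4.1],[0,0,4.1],[0,0,4.1],[0,0,4.1],[0,0,4.1],[0,0,0]],"slide":[[14.1,3.7,0],[14.1,3.7,0],[14.1,3.7,0],[14.1,3.7,0],[14.1,3.7,0],[14.1,3.7,0],[14.1,3.7,0],[14.1,3.7,0],[14.1,3.7,0],[0,0,0]],"fingers":[5,5,5,5,5,5,5,5,5,5]}' >/dev/null; python3 arc.py
```

```text
19.2667 p [0.4218 0.14   0.1922] yaw 124.16 j [ 0.05 -0.07  1.97  0.    1.24 -0.54] F [-4.2 -0.5  6.9] w 11.4 gf 12.0 z [ 0.  0. -1.]
hinge in tool [-4.510e+01  1.986e+02  1.000e-01] 203.7 door deg 49.495475382415385
```

```bash
python3 -m pendant '{"twist":[[0,0,4.1],[0,0,4.1],[0,0,4.1],[0,0,4.1],[0,0,4.1],[0,0,4.1],[0,0,4.1],[0,0,4.1],[0,0,4.1],[0,0,4.1],[0,0,0]],"slide":[[14.1,3.7,0],[14.1,3.7,0],[14.1,3.7,0],[14.1,3.7,0],[14.1,3.7,0],[14.1,3.7,0],[14.1,3.7,0],[14.1,3.7,0],[14.1,3.7,0],[14.1,3.7,0],[0,0,0]],"fingers":[5,5,5,5,5,5,5,5,5,5,5]}' >/dev/null; python3 arc.py
```

```text
20.1833 p [0.4188 0.2841 0.1921] yaw 83.18 j [0.36 0.08 1.82 0.   1.24 0.48] F [-10.6   5.3   9.9] w 11.4 gf 12.0 z [-0.002  0.003 -1.   ]
hinge in tool [-46.5 199.7  -0.7] 205.0 door deg 90.80456102580393
```

Door at about 90°. Release, rise, and check.

```bash
python3 -m pendant '{"twist":[[0,0,0],[0,0,0],[0,0,0],[0,0,0],[0,0,0],[0,0,0],[0,0,0],[0,0,0],[0,0,0],[0,0,0],[0,0,0],[0,0,0],[0,0,0],[0,0,0],[0,0,0]],"slide":[[0,0,0],[0,0,0],[0,0,0],[0,0,0],[0,0,-10],[0,0,-20],[0,0,-30],[0,0,-30],[0,0,-30],[0,0,-20],[-30,-10,0],[-35,-10,0],[-35,-10,0],[-20,0,0],[0,0,0]],"fingers":[40,40,40,40,40,40,40,40,40,40,40,40,40,40,40]}' >/dev/null
python3 - <<'E'
from st import *
from h import cloud
import cv2
a=[read_camera(n)[0] for n in('top','side')]
cv2.imwrite('pics/end.png',cv2.resize(np.hstack(a)[:,:,::-1],(800,300),interpolation=cv2.INTER_AREA))
E
```

```text
21.4333 p [0.3752 0.163  0.3323] yaw 83.03 j [ 0.12 -0.28  1.86 -0.    1.56  0.24] F [0.5 0.8 0.3] w 40.0 gf 0.0 z [ 0.002 -0.001 -1.   ]
```

View pics/end.png

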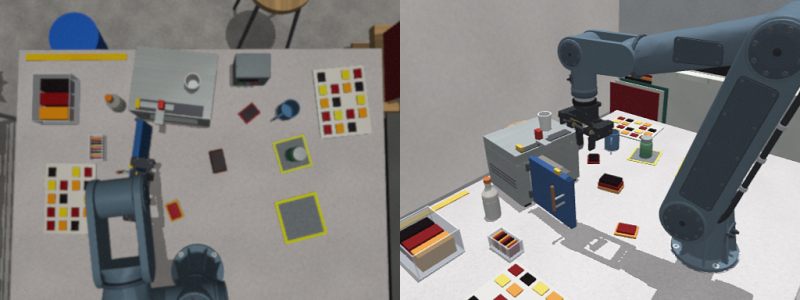

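The door stands at about a right angle (left view, around (141,145)). The lock slide is against its yellow stop at (160,103), and the jar is upright on the small mat at (295,153). Everything else is standing where it was and the gripper is clear.

```bash
python3 -c "
from cell import *
print(finish_job())"
```

```text
the job is handed in; nothing more can be done
None
```

I handed the job in at about 21.5 s: the jar stands upright near the middle of the small mat, the lock slide is at its end stop, the door is open about 90°, and nothing else was seen to move; the hand-in returned no verdict.

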